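# Stack a wet painted board on spacer sticks

## Robot

A 6-joint arm with a two-finger parallel gripper is mounted at the origin on the work surface. World frame = base frame: x ahead of the robot, y to its left, z up, the work surface at z = 0. Lengths are in m, angles in rad, forces in N, time in s.
With the tool pointing down it reaches from about 0.375 to 0.9 m from the base axis. Payload 3.1 kg.
Tool frame: the origin (TCP) lies between the finger pads; the fingertips stand 22 mm ahead of it and the grasp point (between the pads) lies 3 mm ahead of it; z points along the fingers, y is the line along which they close (so a half turn about z gives the same grasp; the last joint's range is limited). The gripper opens to 87 mm and grips with 3 to 60 N. Pads are 19 mm wide; open, the fingers measure 117 mm over their backs; the gripper's body (75 mm by 190 mm) begins 51 mm behind the grasp point.
Start: joints at [-1.339, 0.527, 1.433, -0, 1.181, -0.178], TCP at [0.25, -0.573, 0.245] pointing down, gripper open.
Joint ranges: [-3.08, 3.08], [-0.75, 2.2], [0.22, 2.44], [-1.43, 4.57], [0, 2.65], [-2.85, 2.85]. Speed limits (rad/s): [2.79, 2.79, 3.14, 3.14, 3.14, 3.14].

## Interface

Orientations are given as a unit quaternion [x, y, z, w].
In Python, from rig import get_obs, camera, get_calibration, hand_in, cut_out gives the robot as it stands.
- The arm moves only by the shell command python3 -m inch 'ROWS' [OPENING] [FORCE]. ROWS is JSON, one flat list of numbers, 6 for each row, row after row: the shift along the tool's x, y, z scaled (see below), then the turn, a rotation vector about the tool's x, y, z scaled (see below). A call has 1 to 20 rows; each row is the pose to reach, as a shift and turn from the pose commanded when the call began, along the tool's axes at that moment; what a row does not reach only later rows make up. The controller multiplies each number of a shift by 0.08 m and each number of a turn by 90 degrees. A row lasts 1/12 s, in which the tool goes at most 41.7 mm and 7.16 degrees, less where a joint would pass 70% of its speed; a pose out of reach is approached as far as the arm can. A call with a number of a shift or a turn outside -1 to 1 is refused whole. A call with a gripper value outside its range is refused whole. OPENING is the finger opening in mm, from 0 to 87, set as the call begins (- or left out, the last holds). The fingers move at their own pace and stop on an object; FORCE is the grip in N (left out, the last holds). Time passes only in rows, so rows that repeat a pose let the fingers close. It gives the time, the measured TCP pose, the force, the opening and the grip force at its end, in the units of the state.
- get_obs(): the state, without advancing time (a new reading comes with each control period).
- camera(name): name is "scene" or "side" or "wrist"; returns the picture (480x640x3 uint8, red, green, blue); there is no depth.
- get_calibration(name): a dict with "vertical_fov" (degrees; the focal length in pixels is half the picture's height over the tangent of half this angle, whatever the lens; pixels are square), "cx", "cy" (the principal point, pixels), "D" ([k1, k2, p1, p2, k3] as OpenCV has them; the pictures are not rectified), "T" (4x4, takes a point from camera to world coordinates). Camera axes: x right, y down, z forward; pixel columns grow to the right and rows downward; lengths in m; the calibration is good to about 2 mm. A picture is of the moment at which its call begins: read the wrist's pose just before it. get_calibration takes no time and is no camera call; for the wrist camera it gives the pose at the moment of the call.
- hand_in(): hands the job in; it is judged then, once.
Trained networks look in the newest picture that a camera, given by its name, has taken for a name from the list of things; names that differ only in an ending like _2 or _b are one class to them, and where a whole thing is asked for, a point or a joint stands for the part that bears it (a point fixed in the world has none). Each returns a list of dicts, best first, with "conf" (0 to 1); they miss things now and then, are a little off and sometimes report something else, mostly with a low value. They report only what shows in the picture. A call takes as long as a camera call. They do not tell look-alikes from the thing itself.
- cut_out(camera, thing): "region" (480x640 bool, what is visible of it) and "bbox" ([left, top, right, bottom] in pixels, round what is visible of it).
The state is a dict: "time": time; "q": joint angles; "joint_velocities": joint speeds; "joint_torque": joint torques, N m; "position": TCP position; "tool_rot": TCP orientation; "ft_force": force on the tool from outside, world axes, zero at the start; "moment": the same for the moment, N m; "grip_width": finger opening in m; "grip_force": force on a finger pad.
Only numpy, scipy, OpenCV 4.12 (cv2) and the standard library are available. Lean on these libraries where they do the work, as an engineer would, in place of code of your own. Each camera call takes 0.05 s, during which the arm holds its last target. There are 200 camera calls.

## Task

The two painted boards are still wet and must dry one above the other. Lay the two matching thick square sticks across the board that lies on the bench, one on the bare wood at each end, square to the board and clear of the paint; then take the other board off its wooden block and set it down gently, not dropped, painted face up on both sticks, level and lined up over the lower board. Leave the paint jar and the paint tin standing where they are.

Things in the scene. Friction and masses are not known exactly. Their poses are not given: they have to be found in the camera images.
- lower_board: painted plywood board, 200 mm long (x) x 54 mm wide (y) x 18 mm thick, 140 g, lying loose on the bench, black and white pattern up. Origin at the centre of its underside; its painted face is 18 mm above. The middle 110 mm of its length is painted (wet) over the full width; the last 45 mm at each end are bare wood, so the middle of each bare end is about 78 mm from the board's middle along x.
- top_board: the second painted plywood board, the same size and pattern layout as the first (200 x 54 x 18 mm, about 100 to 190 g), resting painted face up on the wooden block, and overhanging it on all sides. Origin at the centre of its underside; x along its length, y across. It can be gripped across its 54 mm width at mid-length, by its edges.
- block: plain wooden painting block fixed to the bench, 110 (x) x 34 (y) x 30 mm high, that carries the second board at the start. Origin at the centre of its underside. It and the lower board may be on either side of the bench.
- stick_a: square-section light wood spacer stick, 100 x 20 x 20 mm, 30 g, lying flat on the bench among the loose sticks in the middle, its place among them varies. Origin at its centre (10 mm above what it lies on); x runs along its length. The two spacers are alike and interchangeable.
- stick_b: square-section light wood spacer stick, 100 x 20 x 20 mm, 30 g, lying flat on the bench among the loose sticks in the middle, its place among them varies. Origin at its centre (10 mm above what it lies on); x runs along its length. The two spacers are alike and interchangeable.
- offcut: thinner square wood stick, 100 x 12 x 12 mm, lying in the same row as the spacers; too thin for this job and not needed. Origin at its centre, x along its length.
- jar: closed jar of black paint with a white cap, 62 mm across, 70 mm high, standing on the bench beyond the sticks. Origin at the centre of its underside. Leave it.
- tin: closed bare metal paint tin, 72 mm across, 75 mm high, standing on the bench beyond the sticks. Origin at the centre of its underside. Leave it.
Not all that is in view belongs to the job. What is shaped like the stick_a but blue is not meant. What is shaped like the top_board but purple is not meant.

How it is judged:
By the outcome, as a careful person would: the job done as asked, in the order asked, and still so for the second after the job is handed in, with the robot touching nothing.
It also fails if it takes over 72 s, if anything falls off the work surface, if the arm or the gripper's body presses on something with over 40 N, if the wrist force passes 120 N, or if a joint passes its speed limit or range.

## Working session

There is one attempt and no reset: what is moved stays moved. The work goes in short steps, Python scripts to look and compute and a shell command to move; the robot and the scene stay as the last step left them, time stands still between calls to the robot, and variables do not carry over. Pictures are saved under pics/ and viewed, at most 11 in all, crops included, and the job is handed in when it is done.

```bash
ls; mkdir -p pics; python3 - <<'E'
from rig import *
import cv2,numpy as np
o=get_obs();print(o)
for c in("scene","side"):
    im=camera(c);cv2.imwrite(f"pics/{c}0.png",im[:,:,::-1])
    k=get_calibration(c);print(c,k)
E
```

```text
pics
{'time': 0.0, 'q': array([-1.33847573e+00,  5.28474944e-01,  1.43386817e+00, -4.68125098e-05,
        1.18139323e+00, -1.78488744e-01]), 'joint_velocities': array([-4.30655219e-05, -3.24965794e-04, -9.57425537e-04, -4.78226012e-05,
       -5.67518281e-04,  9.67314194e-04]), 'joint_torque': array([ 1.30865366e-03, -4.40035486e+01, -1.76595873e+01,  6.33871439e-02,
        5.82957419e-02, -1.81687205e-04]), 'position': array([ 0.24945987, -0.57232627,  0.24357704]), 'tool_rot': array([ 9.78976147e-01,  2.03971944e-01, -5.04828747e-05, -1.07087681e-03]), 'ft_force': array([-0.36971918, -0.53406375, -1.02894508]), 'moment': array([ 0.0129733, -0.0019136,  0.0107557]), 'grip_force': 0.0, 'grip_width': 0.08692694444258194}
scene {'vertical_fov': 50.404939445217366, 'cx': 315.94884794592787, 'cy': 242.33317555342938, 'D': array([-0.02426403,  0.        ,  0.        ,  0.        ,  0.        ]), 'T': array([[ 0.70626145,  0.39883315, -0.58491613,  1.18615247],
       [ 0.70778777, -0.38004316,  0.59548608, -0.63770752],
       [ 0.01520622, -0.83456534, -0.55069906,  0.68230311],
       [ 0.        ,  0.        ,  0.        ,  1.        ]])}
side {'vertical_fov': 57.49963417378237, 'cx': 320.70206437278193, 'cy': 242.66032249970633, 'D': array([0.01482962, 0.        , 0.        , 0.        , 0.        ]), 'T': array([[-0.97025947, -0.14953605,  0.19035634,  0.30401657],
       [-0.24201904,  0.6149513 , -0.75050761,  0.7892227 ],
       [-0.00483193, -0.77425698, -0.63285289,  0.70710383],
       [ 0.        ,  0.        ,  0.        ,  1.        ]])}
```

View pics/scene0.png

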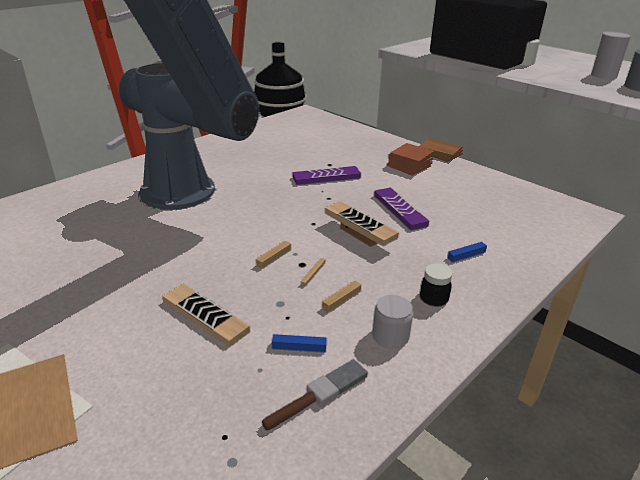

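View pics/side0.png

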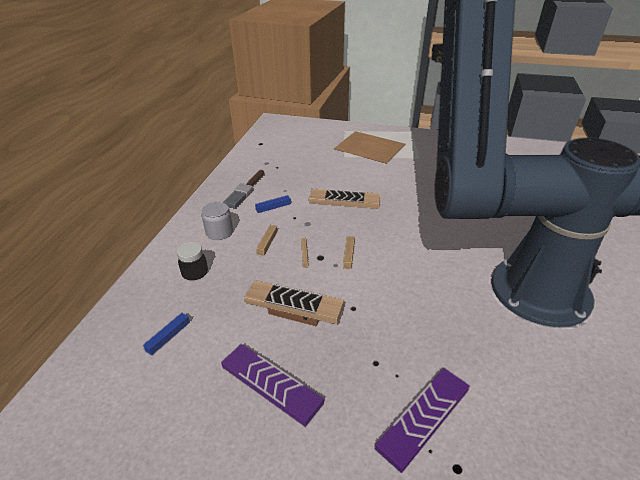

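The scene view shows two bare-ended black-and-white boards: the lower board at (205,315) and the one on the block at (361,222). Between them are the wood sticks: thick ones at (273,254) and (341,295), and a thin one at (313,271). The blue sticks at (299,343) and (467,251) and the purple boards at (326,175) and (401,208) are look-alikes. The side view agrees: boards at (344,198) and (295,298), thick sticks at (267,240) and (349,252), thin stick at (305,252).

```bash
cat > h.py <<'E'
from rig import *
import cv2,numpy as np
from scipy.optimize import minimize
from scipy.spatial.transform import Rotation as R
DIM=dict(stick=(.1,.02,.02),board=(.2,.054,.018),offcut=(.1,.012,.012))
def K(c): 
    f=240/np.tan(np.radians(c["vertical_fov"]/2)); return np.array([[f,0,c["cx"]],[0,f,c["cy"]],[0,0,1.]])
def proj(c,P):
    Ti=np.linalg.inv(c["T"]); return cv2.projectPoints(np.asarray(P,float),cv2.Rodrigues(Ti[:3,:3])[0],Ti[:3,3],K(c),c["D"])[0][:,0]
def unproj(c,uv,z):
    n=cv2.undistortPoints(np.array(uv,float).reshape(-1,1,2),K(c),c["D"])[:,0]
    d=np.c_[n,np.ones(len(n))]@c["T"][:3,:3].T; o=c["T"][:3,3]
    return o+d*((z-o[2])/d[:,2])[:,None]
def box(p,dim,z0):
    s=np.array([[a,b,e] for a in(-.5,.5) for b in(-.5,.5) for e in(0,1)])*dim
    return R.from_euler('z',p[2]).apply(s)+[p[0],p[1],z0]
def fit(views,dim,z0):
    """views: list of (calib,mask); silhouette fit of box with bottom at z0 -> x,y,yaw,IoU"""
    c,m=views[0]; v,u=np.nonzero(m); g=unproj(c,np.c_[u,v],z0+dim[2])[:,:2]; mu=g.mean(0)
    w,V=np.linalg.eigh(np.cov((g-mu).T)); a=np.arctan2(V[1,1],V[0,1])
    def cost(p):
        t=0
        for c,m in views:
            h=cv2.convexHull(proj(c,box([p[0],p[1],p[2]*5],dim,z0)).astype(np.float32))
            b=np.zeros((480,640),np.uint8); cv2.fillConvexPoly(b,np.round(h*16).astype(np.int32),1,cv2.LINE_8,4); b=b>0
            t+=1-(b&m).sum()/max((b|m).sum(),1)
        return t/len(views)
    x0=np.array([mu[0],mu[1],a/5]); best=None
    for s in(.01,.004,.002):
        r=minimize(cost,x0,method='Nelder-Mead',options=dict(initial_simplex=x0+s*np.vstack([np.zeros(3),np.eye(3)]),xatol=1e-5,fatol=1e-5)); x0=r.x
    return x0[0],x0[1],(x0[2]*5+np.pi/2)%np.pi-np.pi/2,1-r.fun
def see(cam,thing):
    return [d for d in cut_out(cam,thing) if d["conf"]>.2]
E
python3 - <<'E'
from h import *
np.set_printoptions(precision=4,suppress=True)
for cam in("scene","side"):
    im=camera(cam);c=get_calibration(cam)
    for th in("lower_board","top_board","stick_a","offcut","jar","tin","block"):
        for d in see(cam,th):
            m=d["region"];col=im[m].mean(0).astype(int)
            dim,z=(DIM['board'],0.) if 'board' in th else (DIM['stick'],0) if th=='stick_a' else (DIM['offcut'],0) if th=='offcut' else (None,0)
            if th=='top_board': z=.03
            f=fit([(c,m)],dim,z) if dim else unproj(c,[((d['bbox'][0]+d['bbox'][2])/2,(d['bbox'][1]+d['bbox'][3])/2)],.035)[0]
            print(cam,th,round(d["conf"],2),np.round(d["bbox"]).astype(int),col,np.array(f))
E
```

```text
scene lower_board 0.87 [163 286 250 348] [119 102  85] [ 0.5005 -0.2478  0.0834  0.9204]
scene top_board 0.87 [291 166 360 183] [ 89  56 105] [0.2727 0.3275 1.1041 0.7862]
scene top_board 0.6 [325 200 395 248] [119 102  85] [ 0.5116  0.1991 -0.0387  0.9601]
scene top_board 0.55 [373 187 428 231] [ 92  61 107] [ 0.5372  0.3279 -0.4192  0.8713]
scene stick_a 0.96 [254 242 292 268] [129 105  76] [ 0.4384 -0.0145 -1.3704  0.872 ]
scene stick_a 0.68 [270 338 325 354] [ 34  59 116] [ 0.6876 -0.1723  0.7171  0.8747]
scene stick_a 0.63 [320 277 360 311] [133 108  78] [ 0.6497 -0.0138 -1.5382  0.9111]
scene stick_a 0.57 [445 243 486 261] [ 38  61 114] [0.7432 0.3181 1.2525 0.9055]
scene stick_a 0.33 [372 294 414 349] [117 112 115] [ 0.7741 -0.0094 -0.4461  0.3881]
scene offcut 0.64 [300 258 327 284] [150 122  89] [ 0.5478 -0.0018 -1.2094  0.775 ]
scene jar 0.91 [419 265 451 306] [80 79 76] [0.7813 0.1261 0.035 ]
scene tin 0.59 [374 296 416 350] [117 112 115] [ 0.7947 -0.0242  0.035 ]
scene block 0.49 [339 222 376 248] [70 52 40] [0.5454 0.154  0.035 ]
side lower_board 0.86 [307 188 381 210] [
[... 223 characters left out ...]
 top_board 0.58 [376 371 471 473] [ 96  65 114] [0.2341 0.3843 1.0447 0.9273]
side top_board 0.56 [180 242 211 280] [95 93 90] [ 0.8049  0.0936 -0.9408  0.5938]
side stick_a 0.91 [143 311 188 357] [ 51  64 116] [0.7453 0.3127 1.2735 0.9242]
side stick_a 0.83 [342 235 354 270] [150 122  91] [ 0.4391 -0.0203 -1.4423  0.8553]
side stick_a 0.81 [256 227 278 259] [134 111  88] [ 0.6508 -0.0161 -1.552   0.9469]
side offcut 0.63 [298 237 306 269] [156 128  95] [ 0.5466  0.0034 -1.2545  0.8315]
side jar 0.75 [176 243 212 276] [95 93 90] [0.7764 0.1223 0.035 ]
side tin 0.95 [201 202 232 240] [129 124 129] [ 0.7899 -0.0311  0.035 ]
side block 0.69 [268 307 320 323] [105  74  57] [0.5021 0.2298 0.035 ]
```

```bash
python3 -m inch '[1,-0.5,-0.7,0,0,-0.738,1,-0.5,-0.7,0,0,-0.738,1,-0.5,-0.7,0,0,-0.738,1,-0.5,-0.7,0,0,-0.738,1,-0.5,-0.7,0,0,-0.738,1,-0.5,-0.7,0,0,-0.738,1,-0.5,-0.7,0,0,-0.738,1,-0.5,-0.7,0,0,-0.738,1,-0.5,-0.7,0,0,-0.738,1,-0.5,-0.7,0,0,-0.738]' 50 10
python3 -m inch '[1,0.8,0,0,0,0,1,0.8,0,0,0,0,1,0.8,0,0,0,0]' && python3 -m inch '[1,0.8,0,0,0,0,1,0.8,0,0,0,0,1,0.8,0,0,0,0]' && python3 -m inch '[0.9,0.8,0,0,0,0,0.9,0.8,0,0,0,0,0.9,0.8,0,0,0,0,0.9,0.8,0,0,0,0,0.9,0.8,0,0,0,0,0.9,0.8,0,0,0,0]'
cat >> h.py <<'E'
def wrist(things,name=None,z={}):
    c=get_calibration("wrist"); im=camera("wrist")
    if name: cv2.imwrite(f"pics/{name}.png",im[:,:,::-1])
    for th in things:
        dim=DIM['board' if 'board' in th else 'offcut' if th=='offcut' else 'stick']
        for d in see("wrist",th):
            m=d["region"]; z0=z.get(th,0.03 if th=='top_board' else 0)
            print(th,round(d["conf"],2),np.round(d["bbox"]).astype(int),im[m].mean(0).astype(int),np.round(fit([(c,m)],dim,z0),4))
E
python3 - <<'E'
from h import *
o=get_obs();print(o['time'],o['position'],o['tool_rot'],o['q']);print(get_calibration("wrist"))
wrist(["lower_board","stick_a","offcut"],"w1")
E
```

```text
time: 1.73
position: [0.307, -0.5043, 0.3006]
tool_rot: [0.706, 0.709, -0.0, 0.0]
ft_force: [-0.5, -0.6, 0.1]
grip_width: 0.0504
grip_force: 0.0
time: 1.98
position: [0.3726, -0.421, 0.3004]
tool_rot: [0.707, 0.707, 0.001, -0.001]
ft_force: [-0.3, -1.2, 0.1]
grip_width: 0.0499
grip_force: 0.0
time: 2.23
position: [0.437, -0.3406, 0.3007]
tool_rot: [0.707, 0.708, 0.001, -0.0]
ft_force: [0.2, -0.9, 0.6]
grip_width: 0.0498
grip_force: 0.0
time: 2.73
position: [0.4986, -0.2733, 0.3005]
tool_rot: [0.708, 0.707, -0.0, -0.0]
ft_force: [0.5, -0.3, 1.1]
grip_width: 0.0496
grip_force: 0.0
2.7333 [ 0.49856255 -0.27328978  0.30049377] [ 7.07528276e-01  7.06684900e-01 -4.35731578e-04 -2.16010925e-05] [-6.97481285e-01  3.90006159e-01  1.50844913e+00 -9.12757578e-04
  1.24325756e+00 -6.95994873e-01]
{'vertical_fov': 63.07303360335731, 'cx': 317.77917748305237, 'cy': 239.1248156054857, 'D': array([-0.03791295,  0.        ,  0.        ,  0.        ,  0.        ]), 'T': array([[ 9.99999789e-01, -2.94665983e-04, -5.78694270e-04,
         4.98306637e-01],
       [-4.36905368e-04, -9.64567632e-01, -2.63835352e-01,
        -2.00556412e-01],
       [-4.80446458e-04,  2.63835549e-01, -9.64567557e-01,
         4.41144788e-01],
       [ 0.00000000e+00,  0.00000000e+00,  0.00000000e+00,
         1.00000000e+00]])}
lower_board 0.63 [220 145 411 216] [151 131 104] [ 0.4971 -0.2493  0.1043  0.9787]
stick_a 0.67 [450  66 546 146] [ 30  84 177] [ 0.6868 -0.1722  0.7145  0.9472]
```

```bash
python3 -m inch '[1,0.14,0,0,0,0,1,0.14,0,0,0,0]' >/dev/null&& python3 -m inch '[1,0.14,0,0,0,0,1,0.14,0,0,0,0]'>/dev/null && python3 -m inch '[1,0.14,0,0,0,0,1,0.14,0,0,0,0]'>/dev/null && python3 -m inch '[0.8,0.14,0,0,0,0,0.8,0.14,0,0,0,0,0.8,0.14,0,0,0,0,0.8,0.14,0,0,0,0,0.8,0.14,0,0,0,0]'
python3 - <<'E'
from h import *
wrist(["lower_board","stick_a","offcut"],"w2")
c=get_calibration("wrist")
for t,r in(("jar",.035),("tin",.035)):
    for d in see("wrist",t): print(t,d["conf"],d["bbox"])
E
```

```text
time: 3.85
position: [0.5441, 0.0303, 0.3005]
tool_rot: [0.708, 0.707, -0.0, 0.0]
ft_force: [0.3, -0.1, -0.5]
grip_width: 0.0498
grip_force: 0.0
lower_board 0.56 [349 385 353 385] [85 66 48] [ 5.3470e-01 -3.0080e-01  1.1142e+00  8.0000e-04]
stick_a 0.95 [205 196 242 287] [183 143  88] [ 0.4381 -0.0179 -1.449   0.8714]
stick_a 0.62 [394 196 425 286] [183 143  90] [ 0.6499 -0.0166  1.5669  0.9509]
jar 0.67 [512.9, 75.7, 602.8, 140.0]
tin 0.69 [497.1, 221.3, 591.5, 290.9]
```

View pics/w2.png

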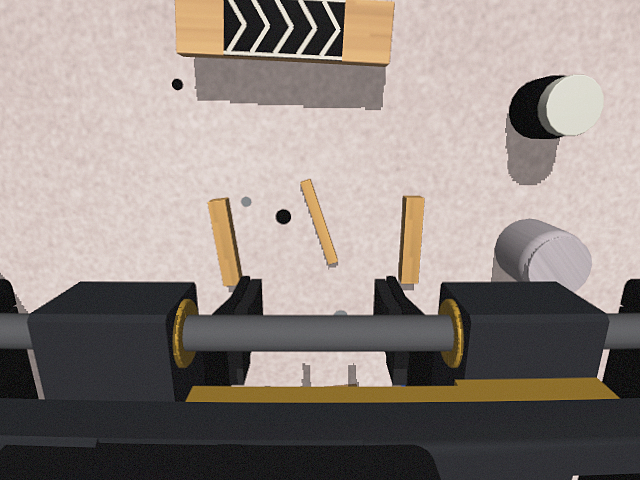

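Wrist view: left thick stick at (225,242), right thick stick at (412,240), both about 20 px wide. The thin offcut is at (319,222), about 10 px wide. The jar cap is at (572,105) and the tin at (545,255). The two ~20 px plain-wood sticks are the spacers, since the blue ones are ruled out by colour. I'll confirm this in one crop and refine the fit by colour.

```bash
python3 - <<'E'
from h import *
im=cv2.imread("pics/w2.png"); c=get_calibration("wrist")
cv2.imwrite("pics/w2crop.png",cv2.resize(im[170:300,190:440],None,fx=3,fy=3))
hsv=cv2.cvtColor(im,cv2.COLOR_BGR2HSV); m=(hsv[...,1]>80)&(hsv[...,2]>60); m[292:]=0;m[:150]=0
n,l,s,_=cv2.connectedComponentsWithStats(m.astype(np.uint8))
for i in range(1,n):
    if s[i,4]>300:
        for k in("stick","offcut"): print(s[i],k,np.round(fit([(c,l==i)],DIM[k],0),4))
g=unproj(c,[(545,255),(572,105)],.075); print(g)
E
```

```text
[300 179  38  85 957] stick [ 0.5471  0.006  -1.2044  0.5376]
[300 179  38  85 957] offcut [ 0.5454  0.0047 -1.2477  0.9011]
[ 208  197   34   89 1793] stick [ 0.4379 -0.0178 -1.4726  0.8876]
[ 208  197   34   89 1793] offcut [ 0.4347 -0.0194 -1.4388  0.6966]
[ 399  196   26   88 1772] stick [ 0.6496 -0.0163 -1.5692  0.8922]
[ 399  196   26   88 1772] offcut [ 0.6525 -0.0175  1.5298  0.6896]
[[ 0.76980156 -0.01380742  0.075     ]
 [ 0.77417062  0.1284269   0.075     ]]
```

View pics/w2crop.png

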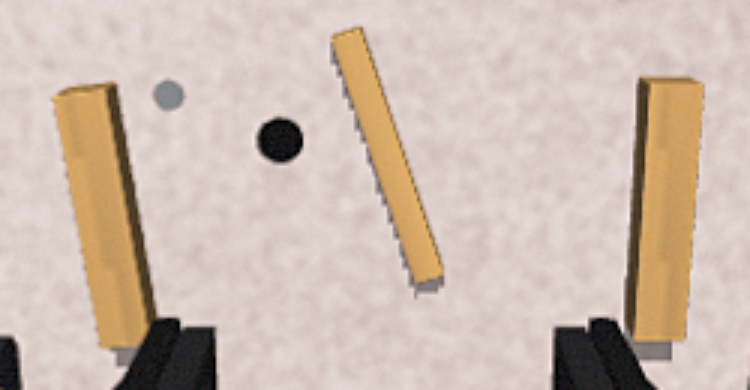

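Crop confirms two thick sticks (left (105,220), right (665,210)) and a thin offcut between them. Next I'll measure the top faces exactly.

```bash
cat >> h.py <<'E'
def tops(im,c,z,roi,vmin=150,amin=300):
    """bright wood faces at height z -> centre, size, angle of long axis"""
    hsv=cv2.cvtColor(im,cv2.COLOR_RGB2HSV); m=np.zeros((480,640),np.uint8); a,b,e,f=roi
    m[b:f,a:e]=((hsv[...,1]>80)&(hsv[...,2]>vmin))[b:f,a:e]
    n,l,s,_=cv2.connectedComponentsWithStats(m)
    for i in range(1,n):
        if s[i,4]>amin:
            v,u=np.nonzero(l==i); g=unproj(c,np.c_[u,v],z)[:,:2].astype(np.float32)*1000
            (x,y),(w,h),t=cv2.minAreaRect(g)
            if w<h: w,h,t=h,w,t+90
            print(s[i,:4],"c %.1f %.1f size %.1f %.1f yaw %.1f"%(x,y,w,h,(t+90)%180-90))
E
python3 - <<'E'
from h import *
tops(camera("wrist"),get_calibration("wrist"),.02,(180,150,450,292))
E
```

```text
[300 179  38  86] c 545.3 7.1 size 98.6 12.1 yaw -71.4
[401 196  23  88] c 649.5 -13.9 size 101.3 20.7 yaw -89.4
[208 198  31  89] c 438.2 -16.5 size 102.0 19.7 yaw -83.4
```

```bash
python3 -m inch '[-0.59,-0.66,0.8,0,0,0,-0.59,-0.66,0.8,0,0,0,-0.59,-0.66,0.8,0,0,0]' 50 15 >/dev/null; python3 -m inch '[0,-0.66,0.8,0,0,0,0,-0.66,0.8,0,0,0]' >/dev/null; python3 -m inch '[0,0,0.8,0,0,-0.072,0,0,0.8,0,0,-0.072,0,0,0.8,0,0,-0.072,0,0,0.8,0,0,-0.072,0,0,0.8,0,0,-0.072,0,0,0.8,0,0,-0.072]'; python3 -c "
from rig import *;o=get_obs();print(o['position'],o['tool_rot'])"
```

```text
time: 5.12
position: [0.4402, -0.0161, 0.1101]
tool_rot: [0.666, 0.746, 0.001, 0.002]
ft_force: [-0.5, -0.4, -0.3]
grip_width: 0.05
grip_force: 0.0
[ 0.44016395 -0.0160996   0.1100578 ] [0.66633119 0.74565322 0.00085142 0.00181443]
```

```bash
python3 -m inch '[0,-0.02,0.5,0,0,0,0,-0.02,0.8,0,0,0,0,-0.02,0.9,0,0,0,0,-0.02,1,0,0,0,0,-0.02,1,0,0,0,0,-0.02,1,0,0,0]'; python3 -m inch '[0,0,0,0,0,0,0,0,0,0,0,0,0,0,0,0,0,0,0,0,0,0,0,0,0,0,0,0,0,0,0,0,0,0,0,0]' 10 15;  python3 -m inch '[0,0,-0.3,0,0,0,0,0,-0.7,0,0,0,0,0,-1,0,0,0,0,0,-1,0,0,0]'
```

```text
time: 5.62
position: [0.4377, -0.016, 0.0293]
tool_rot: [0.666, 0.746, 0.0, 0.001]
ft_force: [0.4, -0.4, 0.1]
grip_width: 0.0497
grip_force: 0.0
time: 6.12
position: [0.4371, -0.0158, 0.0288]
tool_rot: [0.666, 0.746, 0.0, 0.0]
ft_force: [-0.5, 0.5, 3.6]
grip_width: 0.0198
grip_force: 15.0
time: 6.45
position: [0.439, -0.0163, 0.1118]
tool_rot: [0.666, 0.746, 0.002, 0.003]
ft_force: [0.1, 1.0, -1.2]
grip_width: 0.0204
grip_force: 15.0
```

```bash
python3 - <<'E'
from h import *
im=cv2.imread("pics/w1.png")[:,:,::-1].copy()
c=get_calibration("wrist"); c=dict(c,T=np.array([[ 9.99999789e-01, -2.94665983e-04, -5.78694270e-04,4.98306637e-01],[-4.36905368e-04,-9.64567632e-01,-2.63835352e-01,-2.00556412e-01],[-4.80446458e-04,2.63835549e-01,-9.64567557e-01,4.41144788e-01],[0,0,0,1]]))
tops(im,c,.018,(190,120,440,240),150,100)
h=proj(c,box((.4971,-.2493,.1043),DIM['board'],0)).astype(int)
im=im[:,:,::-1].copy()
for p in h: cv2.circle(im,tuple(map(int,p)),2,(0,0,255),-1)
cv2.imwrite("pics/w1crop.png",cv2.resize(im[120:240,190:440],None,fx=3,fy=3))
E
```

```text
[364 144  46  55] c 572.9 -241.0 size 54.3 46.4 yaw -83.9
[222 159  47  54] c 420.1 -256.7 size 54.1 44.9 yaw -84.1
```

View pics/w1crop.png

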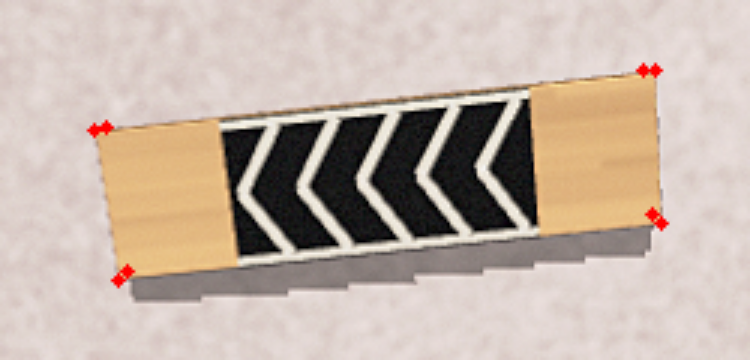

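```bash
python3 -m inch '[-0.987,-0.19,0,0,0,0,-0.987,-0.19,0,0,0,0]' >/dev/null;python3 -m inch '[-0.987,-0.19,0,0,0,0,-0.987,-0.19,0,0,0,0]' >/dev/null;python3 -m inch '[-0.987,-0.19,0,0,0,0.005,-0.987,-0.19,0,0,0,0.005,-0.987,-0.19,0,0,0,0.005,-0.987,-0.19,0,0,0,0.005,-0.987,-0.19,0,0,0,0.005,-0.987,-0.19,0,0,0,0.005,-0.987,-0.19,0,0,0,0.005]'; python3 - <<'E'
from h import *
o=get_obs();print(o['position'],o['tool_rot'])
wrist([], "w3")
E
```

```text
time: 7.37
position: [0.4178, -0.2544, 0.1082]
tool_rot: [0.668, 0.744, 0.0, -0.001]
ft_force: [0.2, 1.0, -0.8]
grip_width: 0.0198
grip_force: 15.0
[ 0.41779896 -0.25440238  0.1081966 ] [ 6.68498318e-01  7.43712928e-01  8.59030441e-05 -1.03554268e-03]
```

View pics/w3.png

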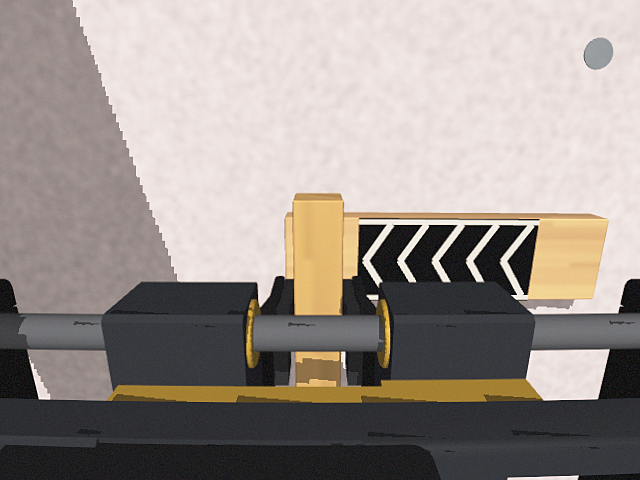

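The held stick (318,245) sits over the bare left end of the lower board and parallel to its edges. Setting it down.

```bash
python3 -m inch '[-0.015,0.01,0.35,0,0,0,-0.015,0.01,0.6,0,0,0,-0.015,0.01,0.68,0,0,0,-0.015,0.01,0.74,0,0,0,-0.015,0.01,0.74,0,0,0,-0.015,0.01,0.74,0,0,0]'; python3 -m inch '[0,0,0.01,0,0,0,0,0,0.025,0,0,0,0,0,0.025,0,0,0]'
```

```text
time: 7.92
position: [0.4194, -0.2573, 0.0498]
tool_rot: [0.669, 0.743, -0.0, 0.0]
ft_force: [-0.4, 0.1, -0.9]
grip_width: 0.0201
grip_force: 15.0
time: 8.17
position: [0.4194, -0.2577, 0.0479]
tool_rot: [0.669, 0.743, -0.0, 0.001]
ft_force: [0.3, -0.0, -0.1]
grip_width: 0.0199
grip_force: 15.0
```

```bash
python3 -m inch '[0,0,0.01,0,0,0,0,0,0.012,0,0,0,0,0,0.012,0,0,0]'; python3 -m inch '[0,0,0,0,0,0,0,0,0,0,0,0,0,0,0,0,0,0,0,0,0,0,0,0]' 34; python3 -m inch '[0,0,-0.2,0,0,0,0,0,-0.6,0,0,0,0,0,-1,0,0,0,0,0,-1,0,0,0]'
```

```text
time: 8.42
position: [0.4193, -0.2577, 0.0468]
tool_rot: [0.669, 0.743, -0.0, 0.0]
ft_force: [-0.4, 0.5, 3.7]
grip_width: 0.0199
grip_force: 15.0
time: 8.75
position: [0.4191, -0.2574, 0.0463]
tool_rot: [0.669, 0.743, 0.0, -0.0]
ft_force: [1.1, -0.7, 0.2]
grip_width: 0.0324
grip_force: 0.0
time: 9.08
position: [0.4214, -0.2595, 0.1307]
tool_rot: [0.669, 0.743, -0.0, 0.005]
ft_force: [-0.5, 0.2, 0.0]
grip_width: 0.0339
grip_force: 0.0
```

```bash
python3 -m inch '[0.678,0.795,0,0,0,0,0.678,0.795,0,0,0,0]' 50 >/dev/null;python3 -m inch '[0.678,0.795,0,0,0,0,0.678,0.795,0,0,0,0]'  >/dev/null;python3 -m inch '[0.678,0.795,0,0,0,0,0.678,0.795,0,0,0,0]'  >/dev/null; python3 -m inch '[0.678,0.795,0.4,0,0,0.06,0.678,0.795,0.4,0,0,0.06,0.678,0.795,0.4,0,0,0.06,0.678,0.795,0.4,0,0,0.06,0.678,0.795,0.4,0,0,0.06,0.678,0.795,0.4,0,0,0.06,0.678,0.795,0.4,0,0,0.06]'; python3 - <<'E'
from h import *
o=get_obs();print(o['position'],o['tool_rot'])
tops(camera("wrist"),get_calibration("wrist"),.02,(150,0,500,330))
E
```

```text
time: 10.17
position: [0.6481, -0.0172, 0.0948]
tool_rot: [0.704, 0.71, -0.0, -0.0]
ft_force: [-0.2, 0.7, 0.2]
grip_width: 0.0497
grip_force: 0.0
[ 0.6481104  -0.01719882  0.09484337] [ 7.04149835e-01  7.10051375e-01 -2.20778950e-04 -7.03397517e-05]
[304 170  36 145] c 649.8 -7.4 size 86.1 19.6 yaw 90.0
[150 211  31  71] c 554.7 -10.5 size 44.2 11.2 yaw -71.7
```

```bash
python3 -m inch '[0.03,0.02,0.4,0,0,0,0.03,0.02,0.6,0,0,0,0.03,0.02,0.7,0,0,0,0.03,0.02,0.77,0,0,0,0.03,0.02,0.77,0,0,0,0.03,0.02,0.77,0,0,0]'; python3 -m inch '[0,0,0,0,0,0,0,0,0,0,0,0,0,0,0,0,0,0,0,0,0,0,0,0,0,0,0,0,0,0,0,0,0,0,0,0]' 10 15;  python3 -m inch '[0,0,-0.3,0,0,0,0,0,-0.7,0,0,0,0,0,-1,0,0,0,0,0,-1,0,0,0]'
```

```text
time: 10.72
position: [0.6509, -0.0138, 0.0335]
tool_rot: [0.704, 0.71, 0.0, 0.0]
ft_force: [0.2, -0.2, 0.9]
grip_width: 0.05
grip_force: 0.0
time: 11.22
position: [0.6507, -0.0132, 0.0331]
tool_rot: [0.703, 0.711, 0.0, 0.0]
ft_force: [0.7, 0.4, 2.1]
grip_width: 0.02
grip_force: 15.0
time: 11.55
position: [0.6542, -0.0138, 0.1182]
tool_rot: [0.703, 0.711, 0.003, 0.004]
ft_force: [1.0, -0.6, -0.8]
grip_width: 0.02
grip_force: 15.0
```

```bash
python3 -m inch '[-0.944,-0.331,0,0,0,0,-0.944,-0.331,0,0,0,0]' >/dev/null;python3 -m inch '[-0.944,-0.331,0,0,0,0,-0.944,-0.331,0,0,0,0]' >/dev/null;python3 -m inch '[-0.944,-0.331,0,0,0,-0.06,-0.944,-0.331,0,0,0,-0.06,-0.944,-0.331,0,0,0,-0.06,-0.944,-0.331,0,0,0,-0.06,-0.944,-0.331,0,0,0,-0.06,-0.944,-0.331,0,0,0,-0.06,-0.944,-0.331,0,0,0,-0.06]'; python3 - <<'E'
from h import *
o=get_obs();print(o['position'],o['tool_rot'])
wrist([], "w4")
E
```

```text
time: 12.47
position: [0.5737, -0.2388, 0.1125]
tool_rot: [0.668, 0.744, 0.0, -0.0]
ft_force: [-0.7, 0.4, -0.1]
grip_width: 0.0196
grip_force: 15.0
[ 0.57372241 -0.23875071  0.11249846] [ 6.68373938e-01  7.43825285e-01  4.33158653e-05 -4.71636254e-04]
```

View pics/w4.png

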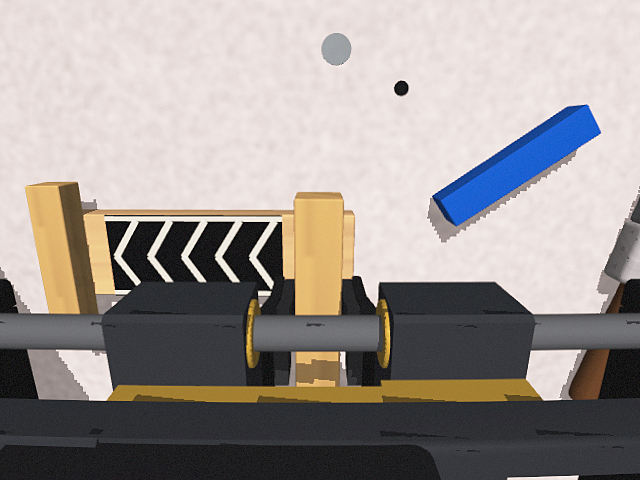

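Stick A lies on the left bare end with about 13 mm of bare wood still showing inside it. The held stick B (318,245) is over the right bare end. Lowering it.

```bash
python3 -m inch '[-0.015,0,0.35,0,0,0,-0.015,0,0.6,0,0,0,-0.015,0,0.69,0,0,0,-0.015,0,0.75,0,0,0,-0.015,0,0.75,0,0,0,-0.015,0,0.75,0,0,0]'; python3 -m inch '[0,0,0.01,0,0,0,0,0,0.02,0,0,0,0,0,0.02,0,0,0]'
```

```text
time: 13.02
position: [0.5742, -0.2417, 0.0534]
tool_rot: [0.669, 0.743, 0.0, 0.001]
ft_force: [0.5, 0.5, -0.3]
grip_width: 0.0196
grip_force: 15.0
time: 13.27
position: [0.5739, -0.2421, 0.0519]
tool_rot: [0.669, 0.743, 0.0, 0.001]
ft_force: [-0.7, -1.0, -0.4]
grip_width: 0.0197
grip_force: 15.0
```

```bash
python3 -m inch '[0,0,0.006,0,0,0,0,0,0.012,0,0,0,0,0,0.012,0,0,0]'; python3 -m inch '[0,0,0,0,0,0,0,0,0,0,0,0,0,0,0,0,0,0,0,0,0,0,0,0]' 34; python3 -m inch '[0,0,-0.2,0,0,0,0,0,-0.6,0,0,0,0,0,-1,0,0,0,0,0,-1,0,0,0]'
```

```text
time: 13.52
position: [0.5738, -0.242, 0.051]
tool_rot: [0.669, 0.743, 0.0, 0.0]
ft_force: [-0.9, 0.2, 4.2]
grip_width: 0.0198
grip_force: 15.0
time: 13.85
position: [0.5734, -0.2418, 0.0499]
tool_rot: [0.669, 0.743, -0.0, -0.0]
ft_force: [0.1, -0.6, -0.9]
grip_width: 0.0324
grip_force: 0.0
time: 14.18
position: [0.577, -0.2439, 0.136]
tool_rot: [0.669, 0.743, 0.001, 0.006]
ft_force: [1.2, -1.0, 0.0]
grip_width: 0.034
grip_force: 0.0
```

```bash
python3 -m inch '[0.2,-0.9,-1,0,0,0,0.2,-0.9,-1,0,0,0,0.2,-0.9,-1,0,0,0]' 87 >/dev/null; python3 -m inch '[0,0,-1,0,0,0,0,0,-1,0,0,0,0,0,-1,0,0,0,0,0,-1,0,0,0,0,0,-1,0,0,0]'; python3 - <<'E'
from h import *
o=get_obs();print(o['position'],o['tool_rot'])
c=get_calibration("wrist"); im=camera("wrist"); cv2.imwrite("pics/w5.png",im[:,:,::-1])
print('sticks');tops(im,c,.038,(150,80,480,290),150,150)
print('ends');tops(im,c,.018,(150,80,480,290),150,60)
E
```

```text
time: 14.85
position: [0.4998, -0.2331, 0.2897]
tool_rot: [0.669, 0.743, -0.0, -0.0]
ft_force: [0.5, -0.3, -0.7]
grip_width: 0.0797
grip_force: 0.0
[ 0.49983229 -0.23307137  0.28969897] [ 6.69199049e-01  7.43083068e-01 -4.01800056e-05 -4.29819432e-04]
sticks
[458 170  22  30] c 652.3 -194.3 size 25.3 18.5 yaw 41.2
[221 174  29  96] c 415.9 -259.1 size 100.3 25.9 yaw -84.2
[377 175  31  96] c 577.6 -243.1 size 100.3 27.8 yaw -84.3
[249 191  52  51] c 457.0 -247.8 size 52.3 51.6 yaw -84.0
[302 192  76  50] c 522.4 -241.4 size 75.7 51.3 yaw 6.1
ends
[458 170  22  30] c 660.5 -196.0 size 26.6 19.5 yaw 41.2
[221 174  29  96] c 412.1 -264.1 size 105.4 27.3 yaw -84.2
[377 175  31  96] c 582.0 -247.3 size 105.4 29.2 yaw -84.3
[249 191  52  51] c 455.3 -252.2 size 55.0 54.2 yaw -84.0
[302 192  76  50] c 523.9 -245.5 size 79.5 53.9 yaw 6.1
```

View pics/w5.png

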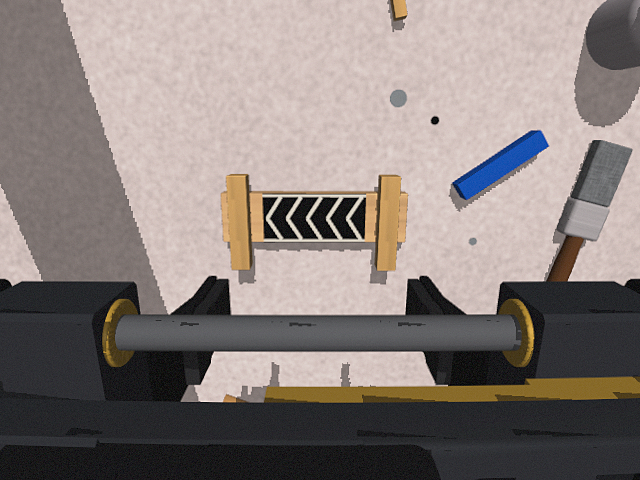

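Both sticks lie square across the two bare ends, left at (238,222) and right at (388,222), clear of the paint. The board hasn't shifted. Next, the top board.

```bash
for i in 1; do python3 -m inch '[1,0,0,0,0,0,1,0,0,0,0,0]' 87 >/dev/null; python3 -m inch '[1,0,0,0,0,0,1,0,0,0,0,0]' >/dev/null; python3 -m inch '[1,0,0,0,0,0,1,0,0,0,0,0]' >/dev/null; python3 -m inch '[1,0,0,0,0,0,1,0,0,0,0,0]' >/dev/null; python3 -m inch '[1,0,0,0,0,0,1,0,0,0,0,0]' >/dev/null; done
python3 -m inch '[0.37,0.19,0,0,0,0.9,0.37,0.19,0,0,0,0.9,0.37,0.19,0,0,0,0.9,0.37,0.19,0,0,0,0.9,0.37,0.19,0,0,0,0.9,0.37,0.19,0,0,0,0.9,0.37,0.19,0,0,0,0.9,0.37,0.19,0,0,0,0.9,0.37,0.19,0,0,0,0.9,0.37,0.19,0,0,0,0.9,0.37,0.19,0,0,0,0.9,0.37,0.19,0,0,0,0.9]' >/dev/null
python3 -m inch '[0,0,0,0,0,0.196,0,0,0,0,0,0.196,0,0,0,0,0,0.196,0,0,0,0,0,0.196,0,0,0,0,0,0.196,0,0,0,0,0,0.196]'
python3 - <<'E'
from h import *
o=get_obs();print(o['position'],o['tool_rot'],o['q'])
c=get_calibration("wrist"); im=camera("wrist"); cv2.imwrite("pics/w6.png",im[:,:,::-1])
tops(im,c,.048,(150,0,500,330),150,150)
for d in see("wrist","top_board"): print(d['conf'],d['bbox'],fit([(c,d['region'])],DIM['board'],.03))
E
```

```text
time: 17.23
position: [0.4701, 0.1954, 0.2891]
tool_rot: [1.0, -0.022, -0.001, 0.0]
ft_force: [-0.5, -0.1, -0.6]
grip_width: 0.087
grip_force: 0.0
[0.47008466 0.19535288 0.28909268] [ 9.99747704e-01 -2.24271156e-02 -1.22215956e-03  2.42825284e-04] [1.74040703e-01 3.17163348e-01 1.66216873e+00 9.18224096e-07
 1.16475268e+00 1.78969469e+00]
[286  52  59  52] c 589.7 193.5 size 53.4 44.0 yaw 87.4
[150  75  48  74] c 565.9 333.5 size 55.9 45.7 yaw -21.7
[450 115  50  29] c 537.5 43.3 size 48.9 11.1 yaw -71.7
[150 133  28  36] c 533.2 340.5 size 35.6 18.6 yaw 47.4
[150 154  23  34] c 513.4 346.5 size 33.8 13.0 yaw 37.4
[150 173  18  34] c 494.2 353.4 size 32.3 12.7 yaw 35.0
[150 197  14  27] c 473.7 359.4 size 24.4 12.9 yaw 36.8
[150 221  11  47] c 437.9 364.3 size 49.4 10.3 yaw -9.1
[288 220  53  42] c 435.1 201.5 size 53.2 43.2 yaw 87.5
0.96 [282.8, 49.5, 345.9, 263.4] (np.float64(0.5120942617997903), np.float64(0.1976962079522443), np.float64(-0.049822454755153345), np.float64(0.9740808214640609))
0.88 [107.0, 74.6, 204.6, 267.8] (np.float64(0.5010526005926719), np.float64(0.3623929197192217), np.float64(-0.4115680704169904), np.float64(0.8502113133940182))
0.56 [168.6, 374.8, 255.7, 399.0] (np.float64(0.24639027948838274), np.float64(0.334589309352759), np.float64(1.539245277266179), np.float64(0.16483775811209433))
```

View pics/w6.png

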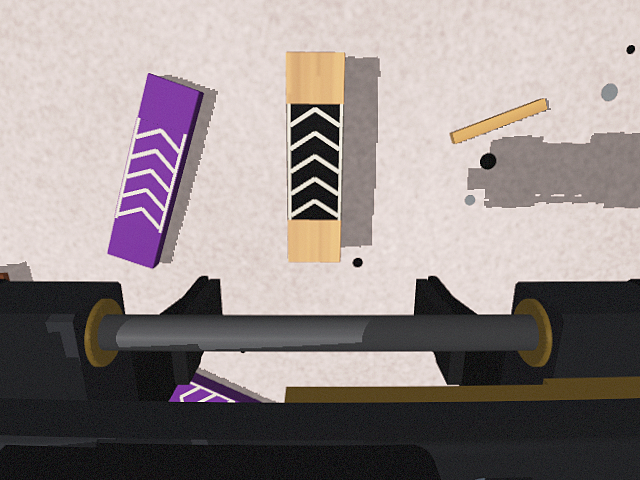

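The top board (315,157) with bare ends lies clear of the purple look-alike at (155,170). The ends measure 53x44 mm, matching the given size.

```bash
python3 -m inch '[0.527,-0.05,0.9,0,0,0.004,0.527,-0.05,0.9,0,0,0.004,0.527,-0.05,0.9,0,0,0.004]' 87 >/dev/null; python3 -m inch '[0,0,1,0,0,0,0,0,1,0,0,0,0,0,1,0,0,0,0,0,1,0,0,0,0,0,1,0,0,0]';python3 - <<'E'
from h import *
o=get_obs();print(o['position'],o['tool_rot'])
tops(camera("wrist"),get_calibration("wrist"),.048,(200,0,450,330),150,150)
E
```

```text
time: 18.0
position: [0.514, 0.1977, 0.1402]
tool_rot: [1.0, -0.026, 0.001, -0.0]
ft_force: [-0.3, 0.4, 0.0]
grip_width: 0.0867
grip_force: 0.0
[0.51395027 0.19774437 0.14018607] [ 9.99657498e-01 -2.61308399e-02  1.40805213e-03 -2.89549548e-04]
[273  85  95  81] c 590.3 193.4 size 53.6 44.7 yaw 87.0
```

```bash
python3 -m inch '[-0.01,0,0.4,0,0,0,-0.01,0,0.7,0,0,0,-0.01,0,0.9,0,0,0,-0.01,0,1,0,0,0,-0.01,0,1,0,0,0]' >/dev/null; python3 -m inch '[0,0,0.065,0,0,0,0,0,0.065,0,0,0,0,0,0.065,0,0,0]'; python3 -m inch '[0,0,0,0,0,0,0,0,0,0,0,0,0,0,0,0,0,0,0,0,0,0,0,0,0,0,0,0,0,0,0,0,0,0,0,0]' 45 25; python3 -m inch '[0,0,-0.05,0,0,0,0,0,-0.15,0,0,0,0,0,-0.3,0,0,0,0,0,-0.3,0,0,0,0,0,-0.3,0,0,0]'; python3 -c "
from rig import *;o=get_obs();print(o['position'],o['tool_rot'])"
```

```text
time: 18.72
position: [0.513, 0.1977, 0.0543]
tool_rot: [1.0, -0.026, 0.001, -0.0]
ft_force: [0.3, -0.2, 0.2]
grip_width: 0.087
grip_force: 0.0
time: 19.22
position: [0.5121, 0.1975, 0.053]
tool_rot: [1.0, -0.026, -0.0, 0.0]
ft_force: [0.2, 0.1, 0.0]
grip_width: 0.0548
grip_force: 0.4
time: 19.63
position: [0.5128, 0.1976, 0.0779]
tool_rot: [1.0, -0.026, 0.001, -0.0]
ft_force: [0.8, -0.0, -0.7]
grip_width: 0.0537
grip_force: 25.0
[0.51275237 0.1976355  0.07789028] [ 9.99654098e-01 -2.62789403e-02  1.03027535e-03 -2.01127867e-04]
```

```bash
python3 -m inch '[0,0,-0.7,0,0,0,0,0,-0.7,0,0,0,0,0,-0.7,0,0,0,0,0,-0.7,0,0,0,0,0,-0.7,0,0,0]' ;python3 - <<'E'
from h import *
o=get_obs();print(o['position'],o['tool_rot'])
im=camera("wrist");c=get_calibration("wrist");cv2.imwrite("pics/w7.png",im[:,:,::-1])
for dz in(-.011,-.008,-.005): print(dz);tops(im,c,o['position'][2]+dz,(200,0,450,330),150,150)
s=camera("side"); cv2.imwrite("pics/s7.png",cv2.resize(s[200:360,200:380,::-1],None,fx=4,fy=3.5))
E
```

```text
time: 20.05
position: [0.5111, 0.1973, 0.1321]
tool_rot: [1.0, -0.026, -0.001, 0.0]
ft_force: [-0.3, -0.8, -0.7]
grip_width: 0.0537
grip_force: 25.0
[0.51110886 0.19732248 0.13213178] [ 9.99653911e-01 -2.62860618e-02 -1.02765896e-03  2.10703673e-04]
-0.011
[241  48 155 131] c 588.7 193.8 size 55.5 46.3 yaw 87.0
-0.008
[241  48 155 131] c 588.5 193.8 size 54.4 45.4 yaw 87.0
-0.005
[241  48 155 131] c 588.4 193.8 size 53.3 44.5 yaw 87.0
```

View pics/s7.png

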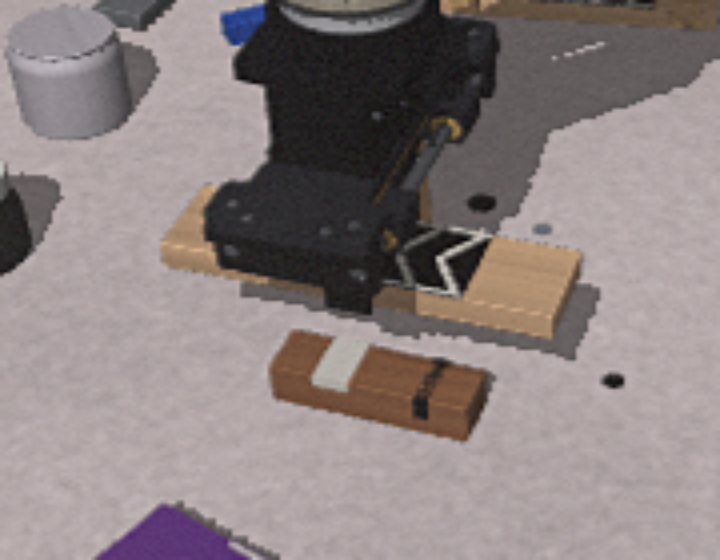

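The board is held level, clear of the block, with its bare end at (520,285) in the crop. Carrying it over.

```bash
python3 -m inch '[0,0.31,0,0,0,0,0,0.62,0,0,0,0,0.016,0.93,0,0,0,0]' >/dev/null; python3 -m inch '[0,0.31,0,0,0,0,0,0.62,0,0,0,0,0.016,0.93,0,0,0,0]' >/dev/null; python3 -m inch '[0,0.31,0,0,0,0,0,0.62,0,0,0,0,0.016,0.93,0,0,0,0]' >/dev/null; python3 -m inch '[0,0.31,0,0,0,0,0,0.62,0,0,0,0,0.016,0.93,0,0,0,0]' >/dev/null; python3 -m inch '[0,0.31,0,0,0,0,0,0.62,0,0,0,0,0.016,0.93,0,0,0,0]' >/dev/null; python3 -m inch '[0,0.31,0,0,0,-0.03,0,0.62,0,0,0,-0.06,0.016,0.93,0,0,0,-0.1,0.016,0.93,0,0,0,-0.1,0.016,0.93,0,0,0,-0.1,0.016,0.93,0,0,0,-0.1,0.016,0.93,0,0,0,-0.1]'
python3 - <<'E'
from h import *
o=get_obs();print(o['position'],o['tool_rot'],2*np.degrees(np.arctan2(o['tool_rot'][1],o['tool_rot'][0])))
im=camera("wrist");c=get_calibration("wrist");cv2.imwrite("pics/w8.png",im[:,:,::-1])
tops(im,c,o['position'][2]-.006,(200,0,450,330),150,150)
E
```

```text
time: 21.98
position: [0.4956, -0.2472, 0.1323]
tool_rot: [0.999, 0.052, -0.001, -0.001]
ft_force: [0.3, 0.1, -1.1]
grip_width: 0.054
grip_force: 25.0
[ 0.49557571 -0.24718069  0.13233504] [ 9.98624537e-01  5.24145511e-02 -9.15038887e-04 -9.55027435e-04] 6.0090239513185795
[241  48 155 131] c 573.0 -238.2 size 54.0 45.0 yaw -83.9
```

```bash
python3 -m inch '[0.006,0.019,0.2,0,0,0,0.006,0.019,0.4,0,0,0,0.006,0.019,0.6,0,0,0,0.006,0.019,0.7,0,0,0,0.006,0.019,0.76,0,0,0,0.006,0.019,0.8,0,0,0,0.006,0.019,0.8,0,0,0,0.006,0.019,0.8,0,0,0]'
python3 - <<'E'
from h import *
o=get_obs();print(o['position'],2*np.degrees(np.arctan2(o['tool_rot'][1],o['tool_rot'][0])))
im=camera("wrist");c=get_calibration("wrist")
tops(im,c,o['position'][2]-.006,(200,0,450,330),150,150)
E
```

```text
time: 22.7
position: [0.4973, -0.2502, 0.0695]
tool_rot: [0.999, 0.052, 0.0, 0.0]
ft_force: [0.5, -0.2, -0.9]
grip_width: 0.0537
grip_force: 25.0
[ 0.49731128 -0.25020165  0.06947734] 5.9980517621576075
[207  48 189 131] c 574.0 -235.1 size 66.9 45.0 yaw -84.0
[426  98  18  48] c 577.0 -283.7 size 16.5 5.6 yaw 6.0
```

```bash
python3 -m inch '[0,-0.01,0.02,0,0,0,0,-0.01,0.04,0,0,0,0,-0.01,0.055,0,0,0,0,-0.01,0.065,0,0,0,0,-0.01,0.065,0,0,0]'; python3 -m inch '[0,0,0.006,0,0,0,0,0,0.012,0,0,0,0,0,0.012,0,0,0]'; python3 - <<'E'
from h import *
s=camera("side"); cv2.imwrite("pics/s8.png",cv2.resize(s[150:250,270:410,::-1],None,fx=5,fy=5))
E
```

```text
time: 23.17
position: [0.4968, -0.2493, 0.0637]
tool_rot: [0.999, 0.052, -0.0, -0.0]
ft_force: [-0.2, -0.1, -1.3]
grip_width: 0.0538
grip_force: 25.0
time: 23.42
position: [0.4968, -0.2493, 0.0628]
tool_rot: [0.999, 0.052, -0.0, -0.0]
ft_force: [0.1, 1.0, -1.2]
grip_width: 0.0541
grip_force: 25.0
```

```bash
python3 -m inch '[0,0,0.004,0,0,0,0,0,0.008,0,0,0,0,0,0.008,0,0,0]'; python3 -m inch '[0,0,0.004,0,0,0,0,0,0.008,0,0,0,0,0,0.008,0,0,0]'
```

```text
time: 23.72
position: [0.4968, -0.2493, 0.0622]
tool_rot: [0.999, 0.052, -0.0, -0.0]
ft_force: [0.2, -0.5, -0.1]
grip_width: 0.0541
grip_force: 25.0
time: 23.97
position: [0.4968, -0.2493, 0.0615]
tool_rot: [0.999, 0.052, -0.0, -0.0]
ft_force: [0.7, -0.3, -1.2]
grip_width: 0.0537
grip_force: 25.0
```

```bash
python3 -m inch '[0,0,0.004,0,0,0,0,0,0.008,0,0,0,0,0,0.008,0,0,0]'; python3 -m inch '[0,0,0.004,0,0,0,0,0,0.008,0,0,0,0,0,0.008,0,0,0]'
```

```text
time: 24.22
position: [0.4969, -0.2494, 0.0611]
tool_rot: [0.999, 0.052, 0.0, 0.0]
ft_force: [-0.2, -0.4, 0.9]
grip_width: 0.054
grip_force: 25.0
time: 24.47
position: [0.4969, -0.2494, 0.061]
tool_rot: [0.999, 0.052, 0.0, 0.0]
ft_force: [-1.3, 1.6, 6.2]
grip_width: 0.0539
grip_force: 25.0
```

Contact at about 6 N. Releasing and retreating straight up.

```bash
python3 -m inch '[0,0,0,0,0,0,0,0,0,0,0,0,0,0,0,0,0,0,0,0,0,0,0,0,0,0,0,0,0,0,0,0,0,0,0,0]' 80; python3 -m inch '[0,0,-0.2,0,0,0,0,0,-0.5,0,0,0,0,0,-0.9,0,0,0,0,0,-1,0,0,0]' >/dev/null; python3 -m inch '[-0.5,0,-1,0,0,0,-0.5,0,-1,0,0,0,-0.5,0,-1,0,0,0]'>/dev/null;  python3 -m inch '[0,0,-0.8,0,0,0,0,0,-0.8,0,0,0,0,0,-0.8,0,0,0,0,0,-0.8,0,0,0,0,0,-0.8,0,0,0]'; python3 - <<'E'
from h import *
im=camera("wrist");c=get_calibration("wrist")
print("top");tops(im,c,.056,(200,0,450,330),150,100)
s=camera("scene"); s2=camera("side")
a=cv2.resize(s[260:370,140:270,::-1],(390,330));b=cv2.resize(s2[160:230,290:400,::-1],(390,248));b=cv2.copyMakeBorder(b,0,82,0,0,cv2.BORDER_CONSTANT)
cv2.imwrite("pics/end.png",np.hstack([a,b]))
E
```

```text
time: 24.97
position: [0.4969, -0.2493, 0.0602]
tool_rot: [0.999, 0.052, -0.0, -0.0]
ft_force: [-0.2, -0.1, 0.5]
grip_width: 0.0787
grip_force: 0.0
time: 25.97
position: [0.4565, -0.2529, 0.2831]
tool_rot: [0.999, 0.052, -0.001, -0.001]
ft_force: [0.4, 0.7, -0.3]
grip_width: 0.0802
grip_force: 0.0
top
[270  51  80  54] c 572.5 -231.6 size 70.0 44.0 yaw -84.0
[362  71  16  22] c 575.1 -284.5 size 17.5 13.0 yaw 6.2
[274 224  73  44] c 419.4 -247.4 size 70.6 43.9 yaw -83.9
[358 234  13  18] c 428.3 -299.6 size 17.6 11.8 yaw 7.6
```

View pics/end.png

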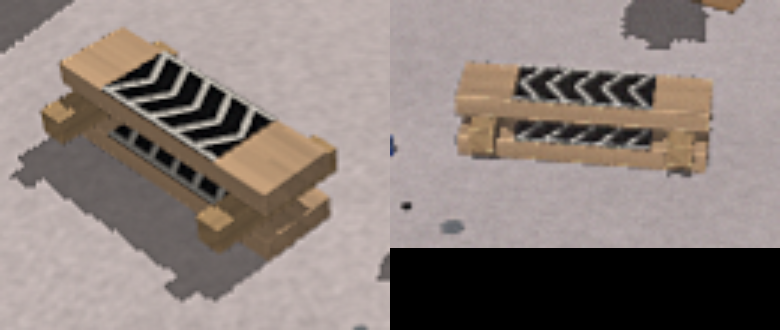

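The final view shows the top board, painted face up, level on both sticks and in line with the lower board. The arm is clear.

```bash
python3 -c "
from rig import *;print(hand_in())"
```

```text
the job is handed in; nothing more can be done
None
```

I handed the job in at about 26 s: both thick sticks lie square across the bare ends of the lower board, and the top board rests on them painted face up, level and lined up over it; I didn't touch the jar or the tin.

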